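Clip the china-cupboard key back on its key board

ROBOT

A 7-joint arm with a two-finger parallel gripper is mounted at the origin on the work surface. World frame = base frame: x ahead of the robot, y to its left, z up, the work surface at z = 0. Lengths are in m, angles in rad, forces in N, time in s.
With the tool pointing down it reaches from about 0.425 to 1.025 m from the base axis. Payload 9.4 kg.
Tool frame: the origin (TCP) lies between the finger pads; the fingertips stand 25 mm ahead of it and the grasp point (between the pads) lies 6 mm ahead of it; z points along the fingers, y is the line along which they close (so a half turn about z gives the same grasp; the last joint's range is limited). The gripper opens to 93 mm and grips with 3 to 60 N. Pads are 15 mm wide; open, the fingers measure 128 mm over their backs; the gripper's body (75 mm by 188 mm) begins 65 mm behind the grasp point.
Start: joints at [1.197, 0.599, -0.003, 1.599, 0.002, 0.943, -0.08], TCP at [0.212, -0.693, 0.244] pointing down, gripper open.
Joint ranges: [-2.57, 2.57], [-0.35, 1.97], [-1.29, 1.29], [0.11, 2.56], [-1.05, 4.19], [0.11, 1.86], [-2.63, 2.63]. Speed limits (rad/s): [2.22, 2.22, 3.01, 3.01, 3.14, 3.14, 3.14].

INTERFACE

Orientations are given as a 3x3 rotation matrix whose columns are the frame's x, y, z axes.
In Python, from rig import bot gives the robot as it stands.
- The arm moves only by the tool drive_tool, never from a script. Its argument "moves" is a list of rows, each an object of numbers: "tx", "ty", "tz": the shift along the world's x, y, z in cm; "rx", "ry", "rz": the turn, a rotation vector about the world's x, y, z in degrees; "claw": the opening, from -1 (shut) to 1 (fully open), so that 0 is half open. In form: [{"tx": .., "ty": .., "tz": .., "rx": .., "ry": .., "rz": .., "claw": ..}, ...]. A call has 1 to 12 rows; each row is the pose to reach, as a shift and turn from the pose commanded when the call began; what a row does not reach only later rows make up. A row lasts 1/10 s, in which the tool goes at most 50 mm and 8.59 degrees, less where a joint would pass 70% of its speed; a pose out of reach is approached as far as the arm can. A call with a gripper value outside its range is refused whole. The fingers move at their own pace and stop on an object; the grip force is fixed at half the most. Time passes only in rows, so rows that repeat a pose let the fingers close. It gives the time, the measured TCP pose, the force, the opening and the grip force at its end, in the units of the state.
- bot.observe(): the state, without advancing time (a new reading comes with each control period).
- bot.capture(name): name is "scene" or "top" or "wrist"; returns (picture, depth): 480x640x3 uint8, red, green, blue; 480x640 float32, m along the optical axis (not along the pixel's ray), 0 where there is no reading.
- bot.camera_info(name): a dict with "vertical_fov" (degrees; the focal length in pixels is half the picture's height over the tangent of half this angle, whatever the lens; pixels are square), "cx", "cy" (the principal point, pixels), "k1" (the pictures are not rectified: a ray, as slopes to the right and down, at radius r is drawn at 1 + k1 r^2 times it, then the intrinsics apply), "R" (3x3) and "t" (3): a world point X has camera coordinates R X + t. Camera axes: x right, y down, z forward; pixel columns grow to the right and rows downward; lengths in m; the calibration is good to about 2 mm. A picture is of the moment at which its call begins: read the wrist's pose just before it. camera_info takes no time and is no camera call; for the wrist camera it gives the pose at the moment of the call.
- bot.sign_off(): hands the job in; it is judged then, once.
The state is a dict: "time_s": time; "joints": joint angles; "qd": joint speeds; "tau": joint torques, N m; "tool_pos": TCP position; "eef_rot": TCP orientation; "wrist_force": force on the tool from outside, world axes, zero at the start; "torque": the same for the moment, N m; "width": opening from 0.0 (shut) to 1.0 (fully open); "finger_force": force on a finger pad.
Only numpy, scipy, OpenCV 4.12 (cv2) and the standard library are available. Lean on these libraries where they do the work, as an engineer would, in place of code of your own. Each camera call takes 0.05 s, during which the arm holds its last target. There are 200 camera calls.

TASK

Pick up the cupboard key by its wooden handle and push its red snap hook gently against the near leg of the steel loop on the key board (the loop's place along its slot varies) until the sprung gate gives, the leg passes and the gate springs shut behind it; never ram it. Then lay the key down flat on the board, still clipped round that leg, let go, and leave the tableware around it where it is.

Things in the scene. Friction and masses are not known exactly. Their poses are not given: they have to be found in the camera images.
- key: Cupboard key, 130 g, 185 mm long, rigid but for its gate, lying flat. x: along it towards the hook's gate, y: left, z: up; origin on the underside, centre line, front end of the handle. Wooden handle x -80..0, 22 mm wide, 30 tall: grip across it. Brass blade behind, to x -123. Red hook in front, z 0..10: spine's front face x 22, right arm y -28..-20 to x 62, left arm y 20..28 to x 54.
- key_throat (a point): Point on the key at x 58, y 0, z 6 mm, mid gate. The hook's front, centred on x 58, is a rigid nose 8 mm thick from the right arm in to y -9, and a steel gate 7 mm thick from its pivot (y 24) to the nose. The 12 mm leg passes if its centre meets the gate at y -3 to 3, best -1 to 0; below y -3 it strikes the nose, above 3 the gate may not snap. Axes as the key's.
- key_gate (a joint): Gate angle: 0 shut, grows inwards (tip to the spine) to 1.2; cannot open outwards. It gives at about 4 N at mid gate and takes up to about 8 N. With the leg at y 0 it springs shut once the leg's centre is about 25 mm behind the gate's centre line (angle near 0.9 just before); at 30 mm the leg strikes the rigid spine: only a few mm between snap and hard stop.
- bracket: Steel loop and its slot plate, set in a pale wooden key board (220 x 110 x 15 mm) fixed to the table. Origin under the board's centre, x along the board (away from the robot, give or take its yaw), z up. The loop: inverted U of 12 mm bar on the centre line, in the x-z plane, top 71 mm above the table; near leg nominally at x 10 mm, far leg 58 mm on. Push on along +x, just over the board's top.
- leg_nominal (a point): Fixed point of the bracket (x 10, y 0, 10 mm above the board's top) on the nominal axis of the near leg. The loop is clamped in its slot up to 18 mm nearer or farther along the board's x than nominal; this is not measured: find it by touch or sight. It holds firm under the pushes this job needs.
- bowl: blue bowl, 80 mm across, 45 mm high; origin under its centre; leave alone
- cup: white cup, 66 mm across, 60 mm high; origin under its centre; leave alone
- mug: white mug, 80 mm across, 85 mm high; origin under its centre; leave alone
- plate_c: white plate, 200 mm across, 20 mm high; leave alone
- candlestick: brown pottery candlestick, 90 mm across, 140 mm high; origin under its centre; leave alone
Things that resemble listed ones, but are neither listed nor needed, are in the scene too. Leave any orange or pink look-alike of the key alone.

How it is judged:
On the way, in this order (a step that is already met when the one before it is completed fails the run):
1. the loop's leg pushes the gate well open (value of joint key_gate above 0.6 rad and contact force between key and bracket above 1 N), for 0.02 s.
2. the gate has sprung shut with the near leg inside the hook (value of joint key_gate below 0.1 rad and x of near_leg in the frame of key between 0.024 and 0.054 m and y of near_leg in the frame of key between -0.016 and 0.016 m), for 0.2 s.
At the end, for the whole second after the job is handed in: Gate shut (under 0.1 rad) round the near leg: its axis 24 to 54 mm along the key's x and within 16 mm of its centre line; key flat on the board (within 0.1 rad, underside 4 mm below to 6 mm above its top), released and at rest (all of step 2 and height (world z) of key between 0.011 and 0.021 m and angle between key's own z axis and vertical below 0.1 rad and linear speed of key below 0.02 m/s); the robot touches nothing.
It fails at once if the key is rammed: more than 15 N between the key and the steel loop (contact force between key and bracket above 15 N).
It fails at once if a piece of tableware is moved by more than 20 mm (distance of any of bowl, cup, mug, plate_c, candlestick from where it was at the start of the episode above 0.02 m).
It also fails if it takes over 72 s, if anything falls off the work surface, if the arm or the gripper's body presses on something with over 40 N, if the wrist force passes 120 N, or if a joint passes its speed limit or range.

## Working session

There is one attempt and no reset: what is moved stays moved. The work goes in short steps, Python scripts to look and compute and a tool call to move; the robot and the scene stay as the last step left them, time stands still between calls to the robot, and variables do not carry over. Pictures are saved under pics/ and viewed, at most 10 in all, crops included, and the job is handed in when it is done.

Besides the shell and the picture viewer there is one more tool, called after "Request:" as name(argument=value, ...) on one line, values as JSON. drive_tool: Moves the arm, as the interface text tells. Its arguments: {"type":"object","properties":{"moves":{"type":"array","items":{"type":"object","properties":{"tx":{"type":"number"},"ty":{"type":"number"},"tz":{"type":"number"},"rx":{"type":"number"},"ry":{"type":"number"},"rz":{"type":"number"},"claw":{"type":"number"}}}}},"required":["moves"]}

```bash
mkdir -p pics; ls; cat > h.py <<'E'
import numpy as np, cv2
from rig import bot
def K(n):
    c=bot.camera_info(n); f=240/np.tan(np.radians(c['vertical_fov']/2)); return c,f
def ray(n,uv,c=None):
    c=c or bot.camera_info(n); f=240/np.tan(np.radians(c['vertical_fov']/2))
    uv=np.atleast_2d(uv).astype(float)
    d=(uv-[c['cx'],c['cy']])/f; s=d.copy()
    for _ in range(20): s=d/(1+c['k1']*(s**2).sum(1,keepdims=True))
    R=np.array(c['R']);t=np.array(c['t'])
    D=np.c_[s,np.ones(len(s))]
    return -R.T@t, D@R   # origin, world dirs (unit depth)
def onz(n,uv,z,c=None):
    o,D=ray(n,uv,c); return o+D*((z-o[2])/D[:,2])[:,None]
def at(n,uv,depth,c=None):
    o,D=ray(n,uv,c); return o+D*np.atleast_1d(depth)[:,None]
def proj(n,X,c=None):
    c=c or bot.camera_info(n); f=240/np.tan(np.radians(c['vertical_fov']/2))
    p=np.atleast_2d(X)@np.array(c['R']).T+np.array(c['t']); s=p[:,:2]/p[:,2:]
    return s*(1+c['k1']*(s**2).sum(1,keepdims=True))*f+[c['cx'],c['cy']]
def save(name,img): cv2.imwrite('pics/'+name,cv2.cvtColor(img,cv2.COLOR_RGB2BGR))
E
python3 - <<'E'
from h import *
for n in('top','scene'):
    p,d=bot.capture(n); np.savez('/tmp/'+n,p=p,d=d); save(n+'0.png',p); c=bot.camera_info(n); print(n,{k:np.round(v,3).tolist() for k,v in c.items()})
s=bot.observe(); print(s)
E
```

```text
pics
top {'vertical_fov': 50.685, 'cx': 315.569, 'cy': 228.185, 'k1': -0.146, 'R': [[0.016, -1.0, 0.012], [-0.997, -0.016, -0.077], [0.077, -0.011, -0.997]], 't': [-0.028, 0.502, 1.323]}
scene {'vertical_fov': 56.105, 'cx': 318.02, 'cy': 246.075, 'k1': -0.091, 'R': [[0.318, 0.948, 0.017], [0.72, -0.23, -0.655], [-0.617, 0.22, -0.756]], 't': [-0.168, -0.337, 1.392]}
{'time_s': 0.1, 'joints': array([ 1.19729545,  0.60006409, -0.00254182,  1.60002678,  0.00179781,
        0.94293046, -0.07979497]), 'qd': array([-0.00189227, -0.00168685,  0.00195543, -0.00290456,  0.00021325,
       -0.0012547 , -0.00077782]), 'tau': array([ 5.49539531e-03, -7.66561532e+01,  1.50214545e+00, -2.52938086e+01,
       -5.23431867e-02,  1.36547821e-02,  4.24318159e-05]), 'tool_pos': array([ 0.21190729, -0.6929207 ,  0.24284088]), 'eef_rot': array([[ 9.56259149e-01,  2.92520337e-01, -5.41463224e-04],
       [ 2.92520808e-01, -9.56258247e-01,  1.31978136e-03],
       [-1.31715784e-04, -1.42044226e-03, -9.99998982e-01]]), 'wrist_force': array([-0.61073013,  0.01013768, -0.10128751]), 'torque': array([-0.02580289, -0.03567866, -0.00704538]), 'finger_force': 0.0, 'width': 1.0031231200164117}
```

View pics/top0.png

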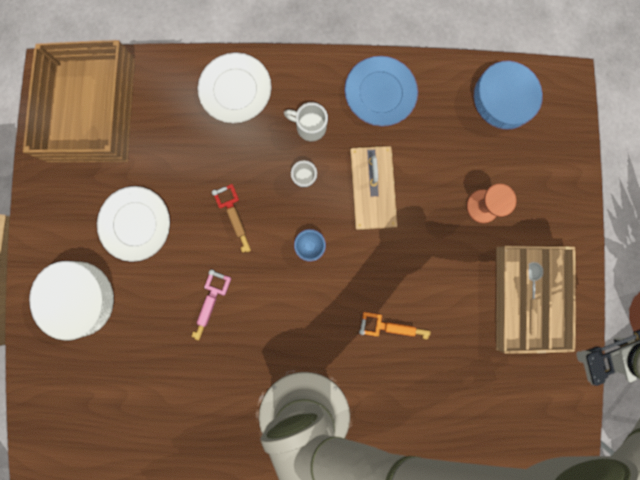

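View pics/scene0.png

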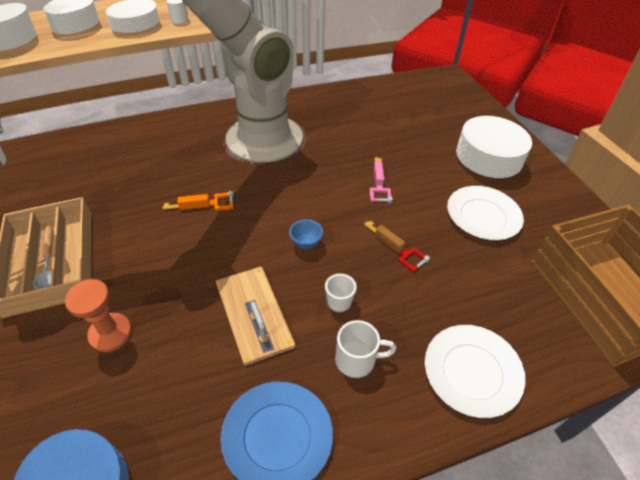

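The top view shows three key-like tools:
- (230,218): red hook and wooden handle. This fits the description.
- (212,300): pink look-alike.
- (395,327): orange look-alike.

The board is at (373,188), with the loop at about (374,172). I'll confirm with one enlarged crop and measure.

```bash
python3 - <<'E'
from h import *
z=np.load('/tmp/top.npz');p,d=z['p'],z['d']
a=cv2.resize(p[175:260,195:265],None,fx=6,fy=6,interpolation=3)
b=cv2.resize(p[140:235,340:405],None,fx=6,fy=6,interpolation=3)
H=max(a.shape[0],b.shape[0]); cv=np.zeros((H,a.shape[1]+b.shape[1]+0,3),np.uint8); cv[:a.shape[0],:a.shape[1]]=a; cv[:b.shape[0],a.shape[1]:]=b
save('crop1.png',cv2.resize(cv[:600],None,fx=.95,fy=.95))
hsv=cv2.cvtColor(p,cv2.COLOR_RGB2HSV).astype(int)
sub=np.zeros(p.shape[:2],bool); sub[175:260,195:265]=1
red=sub&((hsv[...,0]<6)|(hsv[...,0]>174))&(hsv[...,1]>180)&(hsv[...,2]>120)
v,u=np.nonzero(red); P=onz('top',np.c_[u,v],.010); print('red',len(u),P.mean(0),cv2.minAreaRect(P[:,:2].astype(np.float32)))
h=sub&~red&(hsv[...,0]>8)&(hsv[...,0]<30)&(hsv[...,1]>100)&(hsv[...,2]>125)
v,u=np.nonzero(h); P=onz('top',np.c_[u,v],.020); print('handle+brass',len(u),P.mean(0),cv2.minAreaRect(P[:,:2].astype(np.float32)))
c,vv=np.linalg.eigh(np.cov(P[:,:2].T)); print(np.degrees(np.arctan2(*vv[::-1,1])))
sub[:]=0; sub[140:235,340:405]=1
bd=sub&(hsv[...,2]>150)
cs,_=cv2.findContours(bd.astype(np.uint8),0,2); c=max(cs,key=cv2.contourArea)[:,0]
P=onz('top',c,.015); print('board',cv2.minAreaRect(P[:,:2].astype(np.float32)), cv2.boxPoints(cv2.minAreaRect(P[:,:2].astype(np.float32))))
o,D=ray('top',np.c_[[373],[172]]);print(o)
hh=o[2]  # heights from depth
uu,vv=np.meshgrid(np.arange(340,405),np.arange(140,235)); uv=np.c_[uu.ravel(),vv.ravel()]
X=at('top',uv,d[uv[:,1],uv[:,0]]); m=(X[:,2]>.05)&(X[:,2]<.09); print('loop',m.sum(),X[m].min(0),X[m].max(0),X[m].mean(0), uv[m].min(0),uv[m].max(0))
for n,uv in dict(bowl=(310,245),cup=(304,174),mug=(312,122),cs=(490,203)).items(): print(n,at('top',uv,d[uv[1],uv[0]]))
E
```

```text
red 153 [0.57501799 0.21830045 0.01      ] ((0.5795598030090332, 0.2198522388935089), (0.04727044329047203, 0.05985629931092262), 41.12384033203125)
handle+brass 401 [0.49503474 0.18459748 0.02      ] ((0.49490660429000854, 0.18416018784046173), (0.1280096173286438, 0.027615860104560852), 21.012800216674805)
-156.57215273638542
board ((0.6160226464271545, -0.17362293601036072), (0.2230018675327301, 0.1133362427353859), 4.584153652191162) [[ 0.5003493  -0.12604761]
 [ 0.5094075  -0.2390213 ]
 [ 0.731696   -0.22119826]
 [ 0.7226378  -0.10822457]]
[ 0.39799549 -0.00487992  1.35833474]
loop 122 [ 0.62241388 -0.17696108  0.05100553] [ 0.69077365 -0.16336659  0.07610799] [ 0.65539365 -0.1703281   0.06810013] [372 156] [377 182]
bowl [[ 0.45750215 -0.00585979  0.00968941]]
cup [[0.64944862 0.01353692 0.00526099]]
mug [[ 0.79515891 -0.00571844  0.00350171]]
cs [[ 0.56198778 -0.4489095   0.14187139]]
```

View pics/crop1.png

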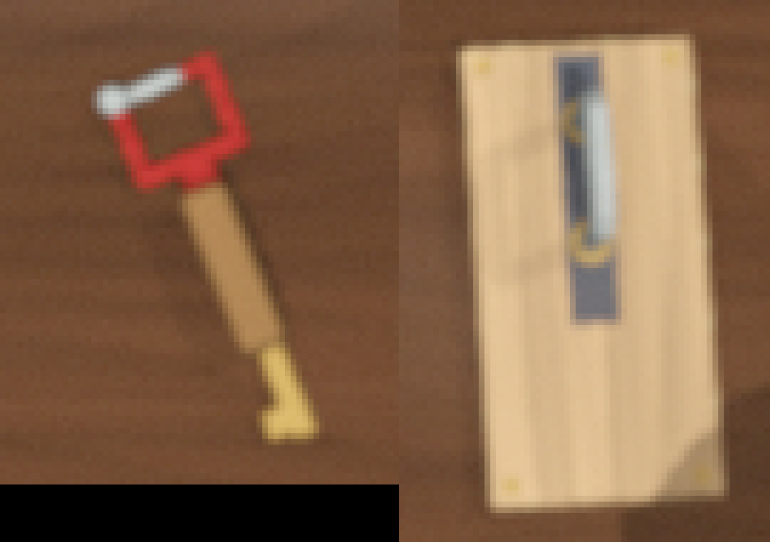

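The crop confirms it. The red hook's pivot arm is on the image left, the gate faces up-left, and the wooden handle and brass blade are behind it. The loop stands on the board. I'll go over the board first for a close look at the leg on the way.

Request:
drive_tool(moves=[{"tx": 8,"ty": 10,"tz": 4},{"tx": 16,"ty": 20,"tz": 6},{"tx": 24,"ty": 30,"tz": 6},{"tx": 30,"ty": 40,"tz": 6},{"tx": 30,"ty": 50,"tz": 6,"rz": -6},{"tx": 30,"ty": 52,"tz": 6,"rz": -12.5},{"tx": 30,"ty": 52,"tz": 6,"rz": -12.5},{"tx": 30,"ty": 52,"tz": 6,"rz": -12.5},{"tx": 30,"ty": 52,"tz": 6,"rz": -12.5},{"tx": 30,"ty": 52,"tz": 6,"rz": -12.5},{"tx": 30,"ty": 52,"tz": 6,"rz": -12.5},{"tx": 30,"ty": 52,"tz": 6,"rz": -12.5}])

```text
schema error: expected keys tx, ty, tz, rx, ry, rz, claw
```

```bash
python3 - <<'E'
from h import *
c=bot.camera_info('wrist'); p,d=bot.capture('wrist'); np.savez('/tmp/w1',p=p,d=d,c=np.array(c,dtype=object)); save('w1.png',p)
s=bot.observe(); print(s['time_s'],s['tool_pos'],s['eef_rot'][:,0],s['wrist_force']); print(c)
R=np.array(c['R']);print(-R.T@c['t'])
E
```

```text
0.15 [ 0.21194448 -0.69298883  0.24297117] [ 9.56254064e-01  2.92537436e-01 -1.18827159e-04] [ 0.2626496  -0.66892784 -0.18508879]
{'vertical_fov': 60.09513091062507, 'cx': 318.4275896303534, 'cy': 242.22824684403116, 'k1': -0.011399336912327284, 'R': array([[ 2.92712090e-01, -9.56200137e-01, -9.64436456e-04],
       [-9.27136142e-01, -2.84061514e-01,  2.44392370e-01],
       [-2.33961977e-01, -7.06424375e-02, -9.69675946e-01]]), 't': array([-0.72435379, -0.02875538,  0.39039004])}
[ 0.27670338 -0.67321739  0.38488083]
```

View pics/w1.png

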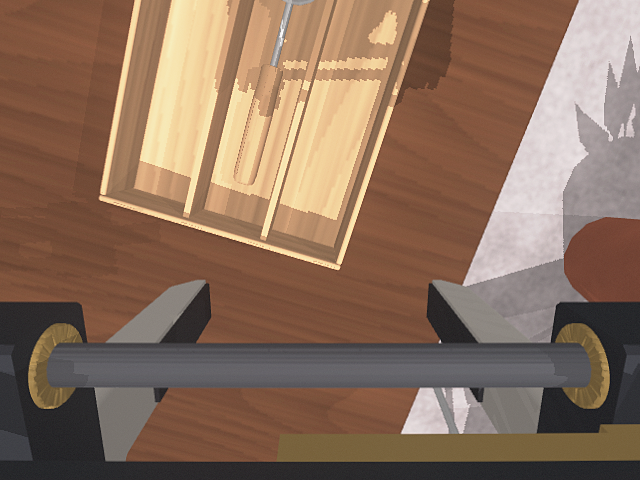

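The move was refused because every row needs all the keys. The wrist view shows a tray, with the fingers filling the rows below about 280. I'm resending the move with full rows.

Request:
drive_tool(moves=[{"tx": 8,"ty": 10,"tz": 4,"rx": 0,"ry": 0,"rz": 0,"claw": 1},{"tx": 16,"ty": 20,"tz": 6,"rx": 0,"ry": 0,"rz": 0,"claw": 1},{"tx": 24,"ty": 30,"tz": 6,"rx": 0,"ry": 0,"rz": 0,"claw": 1},{"tx": 30,"ty": 40,"tz": 6,"rx": 0,"ry": 0,"rz": -3,"claw": 1},{"tx": 30,"ty": 50,"tz": 6,"rx": 0,"ry": 0,"rz": -6,"claw": 1},{"tx": 30,"ty": 52,"tz": 6,"rx": 0,"ry": 0,"rz": -12.5,"claw": 1},{"tx": 30,"ty": 52,"tz": 6,"rx": 0,"ry": 0,"rz": -12.5,"claw": 1},{"tx": 30,"ty": 52,"tz": 6,"rx": 0,"ry": 0,"rz": -12.5,"claw": 1},{"tx": 30,"ty": 52,"tz": 6,"rx": 0,"ry": 0,"rz": -12.5,"claw": 1},{"tx": 30,"ty": 52,"tz": 6,"rx": 0,"ry": 0,"rz": -12.5,"claw": 1},{"tx": 30,"ty": 52,"tz": 6,"rx": 0,"ry": 0,"rz": -12.5,"claw": 1},{"tx": 30,"ty": 52,"tz": 6,"rx": 0,"ry": 0,"rz": -12.5,"claw": 1}])

```text
time_s: 1.35
tool_pos: [0.509, -0.1785, 0.3034]
eef_rot: [[0.997, 0.079, 0.0], [0.079, -0.997, -0.0], [0.0, 0.0, -1.0]]
wrist_force: [0.5, -0.8, 0.1]
width: 1.001
finger_force: 0.0
```

```bash
cat > cap.py <<'E'
import sys,pickle
from h import *
c=bot.camera_info('wrist'); p,d=bot.capture('wrist'); pickle.dump((p,d,c),open('/tmp/%s.pkl'%sys.argv[1],'wb')); save(sys.argv[1]+'.png',p)
s=bot.observe(); print(s['time_s'],s['tool_pos'],s['eef_rot'][:2,0],s['wrist_force'])
E
python3 cap.py w2; python3 - <<'E'
from h import *
import pickle
p,d,c=pickle.load(open('/tmp/w2.pkl','rb'))
vv,uu=np.mgrid[0:480:1,0:640:1]; uv=np.c_[uu.ravel(),vv.ravel()]
X=at('wrist',uv,d.ravel(),c); ok=(d.ravel()>.1)
b=ok&(X[:,2]>.008)&(X[:,2]<.022)&(abs(X[:,0]-.616)<.16)&(abs(X[:,1]+.173)<.1)
print('board',b.sum(),X[b,2].mean(),cv2.minAreaRect(X[b,:2].astype(np.float32)))
l=ok&(X[:,2]>.028)&(X[:,2]<.09)&(abs(X[:,0]-.65)<.08)&(abs(X[:,1]+.173)<.04)
print('loop',l.sum(),X[l].min(0),X[l].max(0),cv2.minAreaRect(X[l,:2].astype(np.float32)))
t=l&(X[:,2]>.064); print('top',cv2.minAreaRect(X[t,:2].astype(np.float32)))
for a in np.arange(.03,.07,.01):
  t=l&(X[:,2]>a)&(X[:,2]<a+.01); print(a,t.sum(),X[t].min(0),X[t].max(0))
E
```

```text
1.4 [ 0.51323236 -0.16971442  0.30378674] [0.99612723 0.0878676 ] [4.3281363  6.97335542 1.43754911]
board 21701 0.015998484868913098 ((0.604477047920227, -0.17785131931304932), (0.19668522477149963, 0.1104830726981163), 4.225100517272949)
loop 1236 [ 0.62321357 -0.18184713  0.02814364] [ 0.68813235 -0.16576516  0.07439217] ((0.6554962992668152, -0.17415021359920502), (0.06470053642988205, 0.01178374420851469), 4.54368782043457)
top ((0.6561772227287292, -0.17409609258174896), (0.0633343905210495, 0.01178374420851469), 4.54368782043457)
0.03 16 [ 0.62326527 -0.18175817  0.03015566] [ 0.62760252 -0.17068471  0.03979671]
0.04 17 [ 0.62321786 -0.18075606  0.04081578] [ 0.62649006 -0.17065659  0.04969926]
0.05 16 [ 0.62321357 -0.18137508  0.05088984] [ 0.62724762 -0.17053766  0.05950088]
0.060000000000000005 498 [ 0.62325894 -0.18184713  0.0600043 ] [ 0.68813235 -0.16576516  0.06999989]
0.07 685 [ 0.63088864 -0.18008093  0.07000248] [ 0.68514375 -0.16749979  0.07439217]
```

View pics/w2.png

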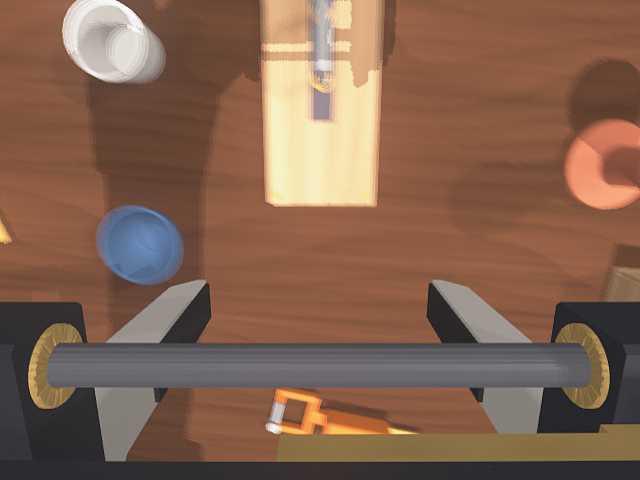

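The picture is slightly motion-blurred. The board's near edge is at row 205 and the near leg's foot is at about (322,85), so the leg centre is near (0.629,-0.176). Next is the key.

Request:
drive_tool(moves=[{"tx": -1,"ty": 5,"tz": -1,"rx": 0,"ry": 0,"rz": 3,"claw": 1},{"tx": -2,"ty": 10,"tz": -2,"rx": 0,"ry": 0,"rz": 6,"claw": 1},{"tx": -3,"ty": 15,"tz": -4,"rx": 0,"ry": 0,"rz": 9,"claw": 1},{"tx": -3,"ty": 20,"tz": -5,"rx": 0,"ry": 0,"rz": 12,"claw": 1},{"tx": -3,"ty": 25,"tz": -6,"rx": 0,"ry": 0,"rz": 15,"claw": 1},{"tx": -3,"ty": 30,"tz": -7,"rx": 0,"ry": 0,"rz": 17.5,"claw": 1},{"tx": -3,"ty": 34,"tz": -8,"rx": 0,"ry": 0,"rz": 17.5,"claw": 1},{"tx": -3,"ty": 35,"tz": -8,"rx": 0,"ry": 0,"rz": 17.5,"claw": 1},{"tx": -3,"ty": 35,"tz": -8,"rx": 0,"ry": 0,"rz": 17.5,"claw": 1},{"tx": -3,"ty": 35,"tz": -8,"rx": 0,"ry": 0,"rz": 17.5,"claw": 1},{"tx": -3,"ty": 35,"tz": -8,"rx": 0,"ry": 0,"rz": 17.5,"claw": 1}])

```text
time_s: 2.5
tool_pos: [0.4789, 0.1675, 0.2234]
eef_rot: [[0.928, 0.372, 0.0], [0.372, -0.928, -0.001], [-0.0, 0.001, -1.0]]
wrist_force: [0.2, -0.4, -0.3]
width: 0.997
finger_force: 0.0
```

```bash
python3 cap.py w3; python3 - <<'E'
from h import *
import pickle
p,d,c=pickle.load(open('/tmp/w3.pkl','rb'))
hsv=cv2.cvtColor(p,cv2.COLOR_RGB2HSV).astype(int)
red=(((hsv[...,0]<6)|(hsv[...,0]>174))&(hsv[...,1]>180)&(hsv[...,2]>100)); red[280:]=0
n,L,st,ct=cv2.connectedComponentsWithStats(red.astype(np.uint8)); i=1+st[1:,4].argmax(); print(st[i],ct[i])
v,u=np.nonzero(L==i); P=onz('wrist',np.c_[u,v],.010,c); print('red',cv2.boxPoints(cv2.minAreaRect(P[:,:2].astype(np.float32))),cv2.minAreaRect(P[:,:2].astype(np.float32)))
vv,uu=np.mgrid[0:300,0:640]; uv=np.c_[uu.ravel(),vv.ravel()]
X=at('wrist',uv,d[:300].ravel(),c); r=np.hypot(X[:,0]-.52,X[:,1]-.195)
h=(d[:300].ravel()>.1)&(X[:,2]>.022)&(X[:,2]<.04)&(r<.09)
R=cv2.minAreaRect(X[h,:2].astype(np.float32)); print('handle',h.sum(),X[h,2].mean(),R,uv[h].min(0),uv[h].max(0)); print(cv2.boxPoints(R))
E
```

```text
2.55 [0.4788971  0.16752767 0.22346041] [0.92824135 0.37197848] [ 0.2004909  -0.24160711 -0.16732764]
[ 271   37   71   82 1507] [311.37889847  84.9469144 ]
red [[0.5420757  0.23091297]
 [0.5648199  0.18023597]
 [0.620079   0.2050366 ]
 [0.5973348  0.25571358]] ((0.5810773372650146, 0.21797478199005127), (0.06056933477520943, 0.055546876043081284), 24.170835494995117)
handle 2699 0.03054752295649333 ((0.515640139579773, 0.1892160326242447), (0.07994723320007324, 0.021997692063450813), 23.836824417114258) [295 119] [325 219]
[[0.47463125 0.18312202]
 [0.48352128 0.16300072]
 [0.556649   0.19531004]
 [0.547759   0.21543135]]
```

View pics/w3.png

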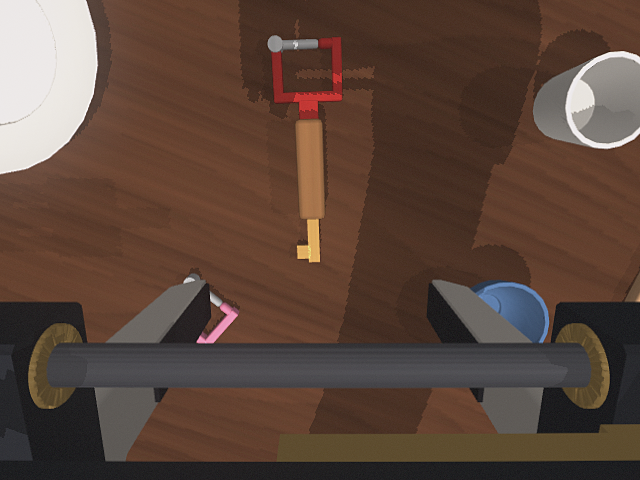

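The hook is at (308,70), the handle at (310,168) and the blade points down. The handle measures 80 x 22 mm, centred at (0.5156,0.1892), with its top at 30 mm and yaw 23.8°. That matches the given sizes, so I'm descending.

Request:
drive_tool(moves=[{"tx": 3.7,"ty": 2.2,"tz": -4,"rx": 0,"ry": 0,"rz": 2,"claw": 1},{"tx": 3.7,"ty": 2.2,"tz": -8,"rx": 0,"ry": 0,"rz": 2,"claw": 1},{"tx": 3.7,"ty": 2.2,"tz": -12,"rx": 0,"ry": 0,"rz": 2,"claw": 1},{"tx": 3.7,"ty": 2.2,"tz": -15,"rx": 0,"ry": 0,"rz": 2,"claw": 1},{"tx": 3.7,"ty": 2.2,"tz": -15,"rx": 0,"ry": 0,"rz": 2,"claw": 1},{"tx": 3.7,"ty": 2.2,"tz": -15,"rx": 0,"ry": 0,"rz": 2,"claw": 1},{"tx": 3.7,"ty": 2.2,"tz": -15,"rx": 0,"ry": 0,"rz": 2,"claw": 1}])

```text
time_s: 3.25
tool_pos: [0.5166, 0.1913, 0.0749]
eef_rot: [[0.914, 0.406, 0.002], [0.406, -0.914, 0.001], [0.002, 0.0, -1.0]]
wrist_force: [0.5, -0.2, -0.4]
width: 1.001
finger_force: 0.0
```

Request:
drive_tool(moves=[{"tx": -0.1,"ty": -0.2,"tz": -2.5,"rx": 0,"ry": 0,"rz": 0,"claw": 1},{"tx": -0.1,"ty": -0.2,"tz": -4.6,"rx": 0,"ry": 0,"rz": 0,"claw": 1},{"tx": -0.1,"ty": -0.2,"tz": -4.6,"rx": 0,"ry": 0,"rz": 0,"claw": 1},{"tx": -0.1,"ty": -0.2,"tz": -4.6,"rx": 0,"ry": 0,"rz": 0,"claw": 0},{"tx": -0.1,"ty": -0.2,"tz": -4.6,"rx": 0,"ry": 0,"rz": 0,"claw": -0.5},{"tx": -0.1,"ty": -0.2,"tz": -4.6,"rx": 0,"ry": 0,"rz": 0,"claw": -1},{"tx": -0.1,"ty": -0.2,"tz": -4.6,"rx": 0,"ry": 0,"rz": 0,"claw": -1},{"tx": -0.1,"ty": -0.2,"tz": -4.6,"rx": 0,"ry": 0,"rz": 0,"claw": -1},{"tx": -0.1,"ty": -0.2,"tz": -4.6,"rx": 0,"ry": 0,"rz": 0,"claw": -1},{"tx": -0.1,"ty": -0.2,"tz": -4.6,"rx": 0,"ry": 0,"rz": 0,"claw": -1}])

```text
time_s: 4.25
tool_pos: [0.5146, 0.1896, 0.0272]
eef_rot: [[0.914, 0.407, -0.0], [0.407, -0.914, -0.0], [-0.0, 0.0, -1.0]]
wrist_force: [-1.3, 1.2, 0.8]
width: 0.449
finger_force: 0.0
```

Request:
drive_tool(moves=[{"tx": 0,"ty": 0,"tz": 0,"rx": 0,"ry": 0,"rz": 0,"claw": -1},{"tx": 0,"ty": 0,"tz": 0,"rx": 0,"ry": 0,"rz": 0,"claw": -1},{"tx": 0,"ty": 0,"tz": 0,"rx": 0,"ry": 0,"rz": 0,"claw": -1},{"tx": 0,"ty": 0,"tz": 0,"rx": 0,"ry": 0,"rz": 0,"claw": -1},{"tx": 0,"ty": 0,"tz": 0,"rx": 0,"ry": 0,"rz": 0,"claw": -1},{"tx": 0,"ty": 0,"tz": 0,"rx": 0,"ry": 0,"rz": 0,"claw": -1},{"tx": 0,"ty": 0,"tz": 0,"rx": 0,"ry": 0,"rz": 0,"claw": -1},{"tx": 0,"ty": 0,"tz": 0,"rx": 0,"ry": 0,"rz": 0,"claw": -1}])

```text
time_s: 5.05
tool_pos: [0.5145, 0.1896, 0.0271]
eef_rot: [[0.914, 0.407, -0.0], [0.407, -0.914, -0.0], [-0.0, -0.0, -1.0]]
wrist_force: [0.4, -0.3, -1.7]
width: 0.238
finger_force: 30.0
```

Gripped: the width of 22 mm matches the handle. I'm lifting and carrying it to the board.

Request:
drive_tool(moves=[{"tx": 0,"ty": 0,"tz": 3,"rx": 0,"ry": 0,"rz": 0,"claw": -1},{"tx": 0,"ty": 0,"tz": 7,"rx": 0,"ry": 0,"rz": 0,"claw": -1},{"tx": 0,"ty": -3,"tz": 11,"rx": 0,"ry": 0,"rz": -2,"claw": -1},{"tx": 0,"ty": -7,"tz": 12,"rx": 0,"ry": 0,"rz": -4,"claw": -1},{"tx": 0,"ty": -11,"tz": 12,"rx": 0,"ry": 0,"rz": -7,"claw": -1},{"tx": 0,"ty": -15,"tz": 12,"rx": 0,"ry": 0,"rz": -10,"claw": -1},{"tx": 0,"ty": -19,"tz": 12,"rx": 0,"ry": 0,"rz": -13,"claw": -1},{"tx": -0.5,"ty": -23,"tz": 12,"rx": 0,"ry": 0,"rz": -16,"claw": -1},{"tx": -1,"ty": -27,"tz": 12,"rx": 0,"ry": 0,"rz": -18,"claw": -1},{"tx": -1.5,"ty": -31,"tz": 12,"rx": 0,"ry": 0,"rz": -19.4,"claw": -1},{"tx": -1.5,"ty": -35,"tz": 12,"rx": 0,"ry": 0,"rz": -19.4,"claw": -1},{"tx": -1.5,"ty": -37.5,"tz": 12,"rx": 0,"ry": 0,"rz": -19.4,"claw": -1}])

```text
time_s: 6.25
tool_pos: [0.4987, -0.1886, 0.1472]
eef_rot: [[0.997, 0.077, -0.0], [0.077, -0.997, -0.001], [-0.0, 0.001, -1.0]]
wrist_force: [-0.2, -0.6, -1.6]
width: 0.237
finger_force: 30.0
```

Request:
drive_tool(moves=[{"tx": 0,"ty": 0,"tz": -4,"rx": 0,"ry": 0,"rz": 0,"claw": -1},{"tx": 0,"ty": 0,"tz": -4,"rx": 0,"ry": 0,"rz": 0,"claw": -1},{"tx": 0,"ty": 0,"tz": -4,"rx": 0,"ry": 0,"rz": 0,"claw": -1},{"tx": 0,"ty": 0,"tz": -4,"rx": 0,"ry": 0,"rz": 0,"claw": -1},{"tx": 0,"ty": 0,"tz": -4,"rx": 0,"ry": 0,"rz": 0,"claw": -1}])

```text
time_s: 6.75
tool_pos: [0.5003, -0.1848, 0.1084]
eef_rot: [[0.997, 0.082, 0.002], [0.082, -0.997, -0.0], [0.002, 0.0, -1.0]]
wrist_force: [0.1, 0.1, -0.7]
width: 0.232
finger_force: 30.0
```

```bash
python3 cap.py w4; cat > meas.py <<'E'
import sys,pickle
from h import *
p,d,c=pickle.load(open('/tmp/%s.pkl'%sys.argv[1],'rb'))
vv,uu=np.mgrid[0:480,0:640]; uv=np.c_[uu.ravel(),vv.ravel()]
X=at('wrist',uv,d.ravel(),c); ok=d.ravel()>.06
hsv=cv2.cvtColor(p,cv2.COLOR_RGB2HSV).reshape(-1,3).astype(int)
near=(abs(X[:,0]-.62)<.13)&(abs(X[:,1]+.175)<.07)&ok
b=near&(X[:,2]<.022)&(X[:,2]>.008)&(uv[:,1]<280); R=cv2.minAreaRect(X[b,:2].astype(np.float32)); print('board',X[b,2].mean(),R)
red=((hsv[:,0]<6)|(hsv[:,0]>174))&(hsv[:,1]>180)&(hsv[:,2]>80)&(uv[:,1]<300)&near&(X[:,2]>.01)
s=bot.observe(); T=s['tool_pos']; a=s['eef_rot'][:2,0]; th=np.degrees(np.arctan2(a[1],a[0])); n=np.array([-a[1],a[0]])
print('tool',T,th)
if red.sum()>20:
  r=X[red]; q=(r[:,:2]-T[:2]); q=np.c_[q@a,q@n]; print('red z',np.percentile(r[:,2],[5,50,95]),'toolframe x',np.percentile(q[:,0],[1,99]),'y',np.percentile(q[:,1],[1,99]),R[2],cv2.minAreaRect(q.astype(np.float32)))
l=near&~red&(X[:,2]>.03)&(X[:,2]<.085)&(X[:,0]>.605)&(abs(X[:,1]+.175)<.02)&(uv[:,1]<280)
print('loop',l.sum(),cv2.minAreaRect(X[l,:2].astype(np.float32)))
t=l&(X[:,2]<.062); q=X[t,:2]-T[:2]; q=np.c_[q@a,q@n]
print('leg face',t.sum(),X[t].min(0),X[t].max(0),'tool frame',q.min(0),q.max(0))
E
python3 meas.py w4
```

```text
6.8 [ 0.5002099  -0.18488593  0.108341  ] [0.9966779  0.08142884] [ 0.70067426  0.24454738 -0.81124109]
board 0.016002341584012307 ((0.5718458890914917, -0.180197611451149), (0.13078396022319794, 0.11086395382881165), 4.3489990234375)
tool [ 0.5002099  -0.18488593  0.108341  ] 4.67070638591056
red z [0.08798829 0.09190563 0.09299725] toolframe x [0.04268291 0.1026518 ] y [-0.02753903  0.02778814] 4.3489990234375 ((0.0723687931895256, 0.00011431239545345306), (0.06089172884821892, 0.05556199699640274), 0.02316237799823284)
loop 425 ((0.6252097487449646, -0.1762646585702896), (0.004676917102187872, 0.01150953397154808), 5.088860511779785)
leg face 425 [ 0.62281591 -0.18179529  0.03010175] [ 0.62804527 -0.17032578  0.06047055] tool frame [ 0.12294289 -0.00732399] [0.12766665 0.00418566]
```

View pics/w4.png

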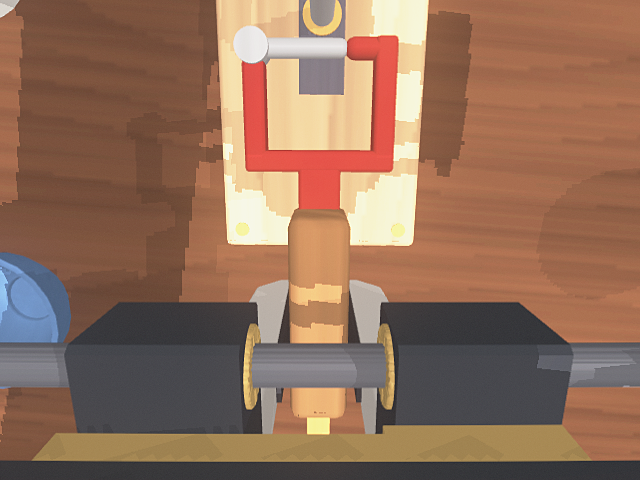

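The picture shows the hook square over the board. The gate is at row 47, the nose at (360,47), and the leg's foot at (323,15). In the key frame the leg is at x≈88 and y≈-1.7. I'm descending with a small lateral and yaw trim.

Request:
drive_tool(moves=[{"tx": 0,"ty": -0.08,"tz": -2.5,"rx": 0,"ry": 0,"rz": -0.2,"claw": -1},{"tx": 0,"ty": -0.08,"tz": -4.5,"rx": 0,"ry": 0,"rz": -0.2,"claw": -1},{"tx": 0,"ty": -0.08,"tz": -5.7,"rx": 0,"ry": 0,"rz": -0.2,"claw": -1},{"tx": 0,"ty": -0.08,"tz": -6.2,"rx": 0,"ry": 0,"rz": -0.2,"claw": -1},{"tx": 0,"ty": -0.08,"tz": -6.2,"rx": 0,"ry": 0,"rz": -0.2,"claw": -1},{"tx": 0,"ty": -0.08,"tz": -6.2,"rx": 0,"ry": 0,"rz": -0.2,"claw": -1},{"tx": 0,"ty": -0.08,"tz": -6.2,"rx": 0,"ry": 0,"rz": -0.2,"claw": -1}])

```text
time_s: 7.5
tool_pos: [0.5, -0.1863, 0.0459]
eef_rot: [[0.997, 0.077, 0.001], [0.077, -0.997, -0.0], [0.001, 0.0, -1.0]]
wrist_force: [0.4, 0.7, -1.6]
width: 0.234
finger_force: 30.0
```

```bash
python3 cap.py w5; python3 meas.py w5
```

```text
7.55 [ 0.49992833 -0.18633018  0.04583535] [0.9970506  0.07674055] [ 0.65923661  0.16444051 -1.91927101]
board 0.015979292093932576 ((0.5622081756591797, -0.18079623579978943), (0.11205775290727615, 0.11097119748592377), 4.559982776641846)
tool [ 0.49992833 -0.18633018  0.04583535] 4.4012390100227545
red z [0.02679851 0.02944286 0.03059899] toolframe x [0.04180464 0.10257257] y [-0.02759702  0.02757459] 4.559982776641846 ((0.0721248984336853, 0.00013697892427444458), (0.05538668483495712, 0.06131739541888237), 89.80795288085938)
loop 0 ((0.0, 0.0), (0.0, 0.0), 0.0)Traceback (most recent call last):
  File "meas.py", line 17, in <module>
    print('leg face',t.sum(),X[t].min(0),X[t].max(0),'tool frame',q.min(0),q.max(0))
                             ~~~~~~~~^^^
    return umr_minimum(a, axis, None, out, keepdims, initial, where)
ValueError: zero-size array to reduction operation minimum which has no identity
```

The leg is out of view at this height, but from the last fix it sits at key x≈88.7 and y≈+0.4. I'll trim it to about -0.4 and advance 16 mm; contact is expected at about 21 mm.

Request:
drive_tool(moves=[{"tx": 0.5,"ty": 0.12,"tz": -0.1,"rx": 0,"ry": 0,"rz": 0,"claw": -1},{"tx": 1.0,"ty": 0.16,"tz": -0.1,"rx": 0,"ry": 0,"rz": 0,"claw": -1},{"tx": 1.4,"ty": 0.19,"tz": -0.1,"rx": 0,"ry": 0,"rz": 0,"claw": -1},{"tx": 1.6,"ty": 0.2,"tz": -0.1,"rx": 0,"ry": 0,"rz": 0,"claw": -1},{"tx": 1.6,"ty": 0.2,"tz": -0.1,"rx": 0,"ry": 0,"rz": 0,"claw": -1},{"tx": 1.6,"ty": 0.2,"tz": -0.1,"rx": 0,"ry": 0,"rz": 0,"claw": -1}])

```text
time_s: 8.15
tool_pos: [0.5154, -0.1842, 0.0441]
eef_rot: [[0.997, 0.077, -0.0], [0.077, -0.997, 0.0], [-0.0, -0.0, -1.0]]
wrist_force: [-0.3, -0.3, -2.3]
width: 0.233
finger_force: 30.0
```

In the key frame the leg is at y≈-0.6 and x≈73. Now a slow push.

Request:
drive_tool(moves=[{"tx": 0.2,"ty": 0.015,"tz": 0,"rx": 0,"ry": 0,"rz": 0,"claw": -1},{"tx": 0.4,"ty": 0.03,"tz": 0,"rx": 0,"ry": 0,"rz": 0,"claw": -1},{"tx": 0.5,"ty": 0.04,"tz": 0,"rx": 0,"ry": 0,"rz": 0,"claw": -1},{"tx": 0.6,"ty": 0.045,"tz": 0,"rx": 0,"ry": 0,"rz": 0,"claw": -1},{"tx": 0.7,"ty": 0.055,"tz": 0,"rx": 0,"ry": 0,"rz": 0,"claw": -1},{"tx": 0.8,"ty": 0.06,"tz": 0,"rx": 0,"ry": 0,"rz": 0,"claw": -1},{"tx": 0.8,"ty": 0.06,"tz": 0,"rx": 0,"ry": 0,"rz": 0,"claw": -1},{"tx": 0.8,"ty": 0.06,"tz": 0,"rx": 0,"ry": 0,"rz": 0,"claw": -1}])

```text
time_s: 8.95
tool_pos: [0.5229, -0.1836, 0.044]
eef_rot: [[0.997, 0.077, -0.001], [0.077, -0.997, 0.0], [-0.001, -0.0, -1.0]]
wrist_force: [-4.5, -0.3, 0.2]
width: 0.233
finger_force: 30.0
```

Contact at 4.5 N, which is the gate giving as expected. I'm continuing.

Request:
drive_tool(moves=[{"tx": 0.1,"ty": 0.01,"tz": 0,"rx": 0,"ry": 0,"rz": 0,"claw": -1},{"tx": 0.2,"ty": 0.015,"tz": 0,"rx": 0,"ry": 0,"rz": 0,"claw": -1},{"tx": 0.3,"ty": 0.025,"tz": 0,"rx": 0,"ry": 0,"rz": 0,"claw": -1},{"tx": 0.4,"ty": 0.03,"tz": 0,"rx": 0,"ry": 0,"rz": 0,"claw": -1},{"tx": 0.5,"ty": 0.04,"tz": 0,"rx": 0,"ry": 0,"rz": 0,"claw": -1},{"tx": 0.6,"ty": 0.045,"tz": 0,"rx": 0,"ry": 0,"rz": 0,"claw": -1},{"tx": 0.6,"ty": 0.045,"tz": 0,"rx": 0,"ry": 0,"rz": 0,"claw": -1}])

```text
time_s: 9.65
tool_pos: [0.529, -0.1833, 0.044]
eef_rot: [[0.997, 0.077, -0.001], [0.077, -0.997, -0.0], [-0.001, -0.0, -1.0]]
wrist_force: [-5.0, -0.5, 0.5]
width: 0.232
finger_force: 30.0
```

Request:
drive_tool(moves=[{"tx": 0.2,"ty": 0.015,"tz": 0,"rx": 0,"ry": 0,"rz": 0,"claw": -1},{"tx": 0.35,"ty": 0.025,"tz": 0,"rx": 0,"ry": 0,"rz": 0,"claw": -1},{"tx": 0.5,"ty": 0.04,"tz": 0,"rx": 0,"ry": 0,"rz": 0,"claw": -1},{"tx": 0.65,"ty": 0.05,"tz": 0,"rx": 0,"ry": 0,"rz": 0,"claw": -1},{"tx": 0.8,"ty": 0.06,"tz": 0,"rx": 0,"ry": 0,"rz": 0,"claw": -1},{"tx": 0.95,"ty": 0.075,"tz": 0,"rx": 0,"ry": 0,"rz": 0,"claw": -1},{"tx": 1.1,"ty": 0.085,"tz": 0,"rx": 0,"ry": 0,"rz": 0,"claw": -1},{"tx": 1.2,"ty": 0.095,"tz": 0,"rx": 0,"ry": 0,"rz": 0,"claw": -1},{"tx": 1.2,"ty": 0.095,"tz": 0,"rx": 0,"ry": 0,"rz": 0,"claw": -1}])

```text
time_s: 10.55
tool_pos: [0.5398, -0.1817, 0.0435]
eef_rot: [[0.997, 0.077, -0.004], [0.077, -0.997, 0.001], [-0.004, -0.001, -1.0]]
wrist_force: [-7.9, 1.2, -1.8]
width: 0.232
finger_force: 30.0
```

Request:
drive_tool(moves=[{"tx": 0.15,"ty": 0.0,"tz": 0,"rx": 0,"ry": 0,"rz": 0,"claw": -1},{"tx": 0.3,"ty": 0.01,"tz": 0,"rx": 0,"ry": 0,"rz": 0,"claw": -1},{"tx": 0.45,"ty": 0.02,"tz": 0,"rx": 0,"ry": 0,"rz": 0,"claw": -1},{"tx": 0.6,"ty": 0.03,"tz": 0,"rx": 0,"ry": 0,"rz": 0,"claw": -1},{"tx": 0.75,"ty": 0.04,"tz": 0,"rx": 0,"ry": 0,"rz": 0,"claw": -1},{"tx": 0.9,"ty": 0.05,"tz": 0,"rx": 0,"ry": 0,"rz": 0,"claw": -1},{"tx": 0.9,"ty": 0.05,"tz": 0,"rx": 0,"ry": 0,"rz": 0,"claw": -1}])

```text
time_s: 11.25
tool_pos: [0.5494, -0.1804, 0.0435]
eef_rot: [[0.997, 0.078, -0.003], [0.078, -0.997, 0.001], [-0.003, -0.002, -1.0]]
wrist_force: [-6.4, 3.3, -2.6]
width: 0.235
finger_force: 30.0
```

Request:
drive_tool(moves=[{"tx": 0.1,"ty": -0.02,"tz": 0,"rx": 0,"ry": 0,"rz": 0,"claw": -1},{"tx": 0.2,"ty": -0.02,"tz": 0,"rx": 0,"ry": 0,"rz": 0,"claw": -1},{"tx": 0.3,"ty": -0.02,"tz": 0,"rx": 0,"ry": 0,"rz": 0,"claw": -1},{"tx": 0.4,"ty": -0.01,"tz": 0,"rx": 0,"ry": 0,"rz": 0,"claw": -1},{"tx": 0.4,"ty": -0.01,"tz": 0,"rx": 0,"ry": 0,"rz": 0,"claw": -1}])

```text
time_s: 11.75
tool_pos: [0.5542, -0.18, 0.0437]
eef_rot: [[0.997, 0.079, -0.002], [0.079, -0.997, 0.002], [-0.001, -0.002, -1.0]]
wrist_force: [-3.6, 5.3, -3.2]
width: 0.232
finger_force: 30.1
```

Request:
drive_tool(moves=[{"tx": 0.05,"ty": 0,"tz": 0,"rx": 0,"ry": 0,"rz": 0,"claw": -1},{"tx": 0.1,"ty": 0,"tz": 0,"rx": 0,"ry": 0,"rz": 0,"claw": -1},{"tx": 0.15,"ty": 0,"tz": 0,"rx": 0,"ry": 0,"rz": 0,"claw": -1},{"tx": 0.15,"ty": 0,"tz": 0,"rx": 0,"ry": 0,"rz": 0,"claw": -1}])

```text
time_s: 12.15
tool_pos: [0.5567, -0.1795, 0.0439]
eef_rot: [[0.997, 0.08, 0.0], [0.08, -0.997, 0.002], [0.0, -0.002, -1.0]]
wrist_force: [-3.0, 7.4, -1.6]
width: 0.231
finger_force: 30.1
```

```bash
python3 cap.py w6; python3 - <<'E'
from h import *
import pickle
p,d,c=pickle.load(open('/tmp/w6.pkl','rb'))
save('c6.png',cv2.resize(p[0:260,200:440],None,fx=2.3,fy=2.3))
E
```

```text
12.2 [ 0.55674642 -0.17934259  0.04389434] [0.99677083 0.08029686] [-2.64274259  6.26578283 -2.10667752]
```

View pics/c6.png

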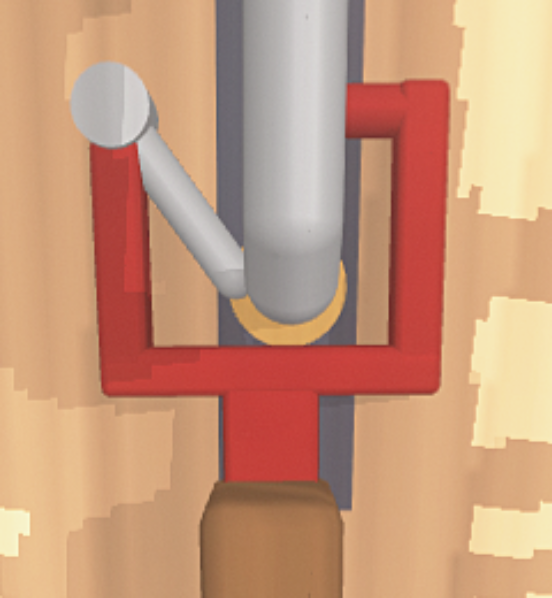

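The gate tip is pressing on the leg's left flank at about (235,290) in the crop, just short of slipping past, with about 3 mm left to the spine (row 348). Rather than crowd the spine, I'll slide the key sideways (+y) so the tip clears.

Request:
drive_tool(moves=[{"tx": 0,"ty": 0.1,"tz": 0,"rx": 0,"ry": 0,"rz": 0,"claw": -1},{"tx": 0.03,"ty": 0.2,"tz": 0,"rx": 0,"ry": 0,"rz": 0,"claw": -1},{"tx": 0.03,"ty": 0.3,"tz": 0,"rx": 0,"ry": 0,"rz": 0,"claw": -1},{"tx": 0.03,"ty": 0.4,"tz": 0,"rx": 0,"ry": 0,"rz": 0,"claw": -1},{"tx": 0.03,"ty": 0.5,"tz": 0,"rx": 0,"ry": 0,"rz": 0,"claw": -1},{"tx": 0.03,"ty": 0.5,"tz": 0,"rx": 0,"ry": 0,"rz": 0,"claw": -1}])

```text
time_s: 12.8
tool_pos: [0.5567, -0.1769, 0.0442]
eef_rot: [[0.997, 0.077, 0.001], [0.077, -0.997, -0.0], [0.001, 0.0, -1.0]]
wrist_force: [-0.2, 0.4, -0.9]
width: 0.235
finger_force: 30.0
```

```bash
python3 cap.py w7; python3 - <<'E'
from h import *
import pickle
p,d,c=pickle.load(open('/tmp/w7.pkl','rb'))
save('c7.png',cv2.resize(p[0:260,200:440],None,fx=2.3,fy=2.3))
E
```

```text
12.85 [ 0.55658152 -0.17696801  0.04420124] [0.99705728 0.07665934] [ 0.04117165 -0.10775783 -2.48044831]
```

View pics/c7.png

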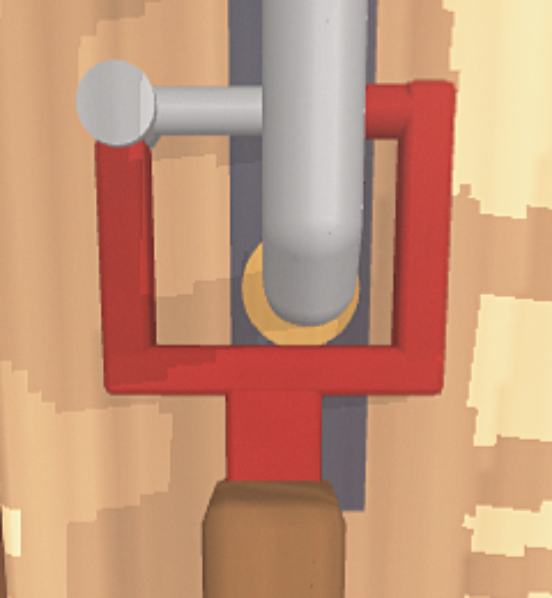

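The gate is shut (row 110), the leg is inside the hook and the forces are near zero. I'm centring the leg, lowering the key onto the board and letting go.

Request:
drive_tool(moves=[{"tx": -0.2,"ty": -0.1,"tz": 0,"rx": 0,"ry": 0,"rz": 0,"claw": -1},{"tx": -0.4,"ty": -0.3,"tz": 0,"rx": 0,"ry": 0,"rz": 0,"claw": -1},{"tx": -0.6,"ty": -0.4,"tz": 0,"rx": 0,"ry": 0,"rz": 0,"claw": -1},{"tx": -0.6,"ty": -0.4,"tz": -0.1,"rx": 0,"ry": 0,"rz": 0,"claw": -1},{"tx": -0.6,"ty": -0.4,"tz": -0.15,"rx": 0,"ry": 0,"rz": 0,"claw": -1},{"tx": -0.6,"ty": -0.4,"tz": -0.2,"rx": 0,"ry": 0,"rz": 0,"claw": -1},{"tx": -0.6,"ty": -0.4,"tz": -0.2,"rx": 0,"ry": 0,"rz": 0,"claw": -1},{"tx": -0.6,"ty": -0.4,"tz": -0.2,"rx": 0,"ry": 0,"rz": 0,"claw": -1}])

```text
time_s: 13.65
tool_pos: [0.5505, -0.1807, 0.0421]
eef_rot: [[0.997, 0.077, -0.0], [0.077, -0.997, 0.0], [-0.0, -0.0, -1.0]]
wrist_force: [0.4, 0.4, -1.2]
width: 0.238
finger_force: 30.0
```

Z = 0.0421 m puts the underside about at the board's top. I'm opening the gripper.

Request:
drive_tool(moves=[{"tx": 0,"ty": 0,"tz": 0,"rx": 0,"ry": 0,"rz": 0,"claw": -0.4},{"tx": 0,"ty": 0,"tz": 0,"rx": 0,"ry": 0,"rz": 0,"claw": -0.2},{"tx": 0,"ty": 0,"tz": 0,"rx": 0,"ry": 0,"rz": 0,"claw": 0.2},{"tx": 0,"ty": 0,"tz": 0,"rx": 0,"ry": 0,"rz": 0,"claw": 0.2},{"tx": 0,"ty": 0,"tz": 0,"rx": 0,"ry": 0,"rz": 0,"claw": 0.2},{"tx": 0,"ty": 0,"tz": 0,"rx": 0,"ry": 0,"rz": 0,"claw": 0.2},{"tx": 0,"ty": 0,"tz": 2,"rx": 0,"ry": 0,"rz": 0,"claw": 0.2},{"tx": 0,"ty": 0,"tz": 4,"rx": 0,"ry": 0,"rz": 0,"claw": 0.2},{"tx": -1,"ty": 0,"tz": 8,"rx": 0,"ry": 0,"rz": 0,"claw": 0.2},{"tx": -2,"ty": 0,"tz": 12,"rx": 0,"ry": 0,"rz": 0,"claw": 0.2},{"tx": -2,"ty": 0,"tz": 12,"rx": 0,"ry": 0,"rz": 0,"claw": 0.2},{"tx": -2,"ty": 0,"tz": 12,"rx": 0,"ry": 0,"rz": 0,"claw": 0.2}])

```text
time_s: 14.85
tool_pos: [0.5307, -0.1811, 0.1631]
eef_rot: [[0.997, 0.076, 0.002], [0.076, -0.997, -0.001], [0.002, 0.001, -1.0]]
wrist_force: [-0.5, -0.1, -0.5]
width: 0.6
finger_force: 0.0
```

```bash
python3 cap.py w8; python3 meas.py w8; python3 - <<'E'
from h import *
import pickle
p,d,c=pickle.load(open('/tmp/w8.pkl','rb'))
save('c8.png',cv2.resize(p[0:300,200:440],None,fx=2,fy=2))
E
```

```text
14.9 [ 0.53032894 -0.18083805  0.16203523] [0.99705264 0.07671982] [ 0.56241657 -0.28498822  0.15557714]
board 0.016000598970890602 ((0.5951270461082458, -0.17840571701526642), (0.17814914882183075, 0.11102849990129471), 4.060633182525635)
tool [ 0.53032894 -0.18083805  0.16203523] 4.400045668011788
red z [0.02431234 0.02558269 0.02676232] toolframe x [0.06583545 0.11399626] y [-0.02834906  0.02620148] 4.060633182525635 ((0.08984106779098511, -0.001291634514927864), (0.050639208406209946, 0.054957155138254166), 0.9472072124481201)
loop 2132 ((0.6454373002052307, -0.17475926876068115), (0.04461252689361572, 0.011907260864973068), 4.0707831382751465)
leg face 133 [ 0.62317221 -0.18162164  0.03002555] [ 0.63012902 -0.16988935  0.06197699] tool frame [ 0.09293078 -0.00836778] [0.10034591 0.0032774 ]
```

View pics/c8.png

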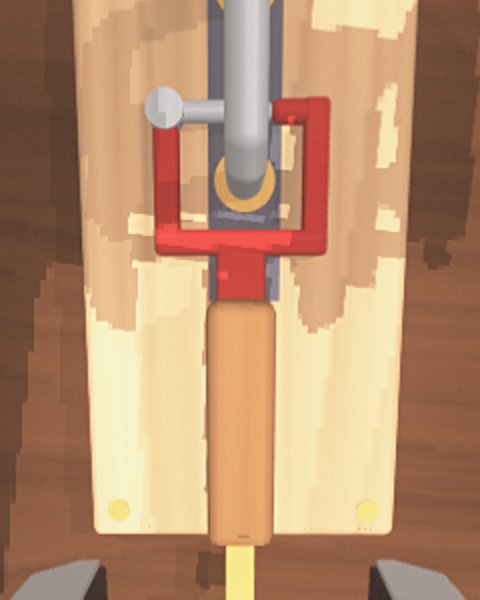

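The key lies flat, with the hook's top about 10 mm above the board. The gate is shut at row 110, the leg is inside at (244,180), the gripper is clear and no tableware has been touched. Handing in.

```bash
python3 -c "
from rig import bot
print(bot.sign_off())"
```

```text
the job is handed in; nothing more can be done
None
```

The key is clipped round the near leg with its gate shut, lying flat on the board and released, and I handed the job in at about 15 s; the highest wrist force I read while pushing was about 8 N, and sign-off returned no verdict.

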